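# Set the tube reader's filter and start the reading

### The arm

A 6-joint arm with a two-finger parallel gripper is mounted at the origin on a cart in front of the work surface, level with it; the furniture and walls round the work are solid. World frame = base frame: x ahead of the robot, y to its left, z up, the work surface at z = 0. Lengths are in m, angles in degrees, forces in N, time in s.
With the tool pointing down it reaches from about 0.35 to 0.875 m from the base axis. Payload 4.2 kg.
Tool frame: the origin (TCP) lies midway between the tips of the shut fingers; the grasp point (between the pads) lies 19 mm behind it; z points along the fingers, y is the line along which they close (so a half turn about z gives the same grasp; the last joint's range is limited). The gripper opens to 87 mm and grips with 3 to 60 N. Pads are 19 mm wide; open, the fingers measure 117 mm over their backs; the gripper's body (75 mm by 190 mm) begins 51 mm behind the grasp point.
Start: joints at [81.108, 22.042, 0.453, 0, -68.411, -14.817], TCP at [0.251, 0.572, 0.223] pointing down, gripper open.
Joint ranges: [-179.83, 179.83], [-69.29, 118.12], [-61.27, 80.66], [-181.25, 117.63], [-171.15, -9.14], [-177.46, 177.46]. Speed limits (degrees/s): [159.86, 159.86, 180, 180, 180, 180].

### API

Orientations are given as [roll, pitch, yaw] about the fixed x, y, z axes, in that order (R = Rz(yaw) Ry(pitch) Rx(roll)).
In Python, from workcell import env gives the robot as it stands. The module is installed in compiled form; this text tells all that it offers. Calls block until the motion is done:
- env.goto(position, orientation): joint-space move of the TCP to a pose.
- env.move_straight(position, rotation=None, rate=0.15, force_limit=None): straight line of the TCP; rotation=None keeps the orientation; rate is the mean speed in m/s. With force_limit (N) it stops when the force on the tool has changed by that much, and returns True; else False.
- env.set_joints(angles): joint-space move.
- env.gripper_to(opening, grasp_force=None): opening from 0.0 (shut) to 1.0 (fully open); grasp_force is the grip in N (None keeps the last); returns when the fingers have stopped.
- env.dwell(seconds).
- env.inverse_kinematics(position, orientation): joint angles nearest the present ones, or None.
- env.read_state(): the state.
- env.grab_frame(name): name is "scene" or "side" or "wrist"; returns a dict with "image" (420x560x3 uint8, blue, green, red), "fx", "fy", "cx", "cy" (pixels), "position" and "orientation" of the camera in the world. Camera axes: x right, y up, looking along -z (the intrinsics and any distortion apply to the point x, -y, -z); pixel columns grow to the right and rows downward; lengths in m; the calibration is good to about 2 mm. A picture is of the moment at which its call begins. There is no depth.
A pose or a line that the arm cannot do raises env.Unreachable and nothing moves.
- env.close_job(): hands the job in; it is judged then, once.
Trained networks look in a picture, given as the dict that the camera call returned (one of the last four; its "shot" number tells which), for a name from the list of things; names that differ only in an ending like _2 or _b are one class to them, and where a whole thing is asked for, a point or a joint stands for the part that bears it (a point fixed in the world has none). Each returns a list of dicts, best first, with "score" (0 to 1); they miss things now and then, are a little off and sometimes report something else, mostly with a low value. They report only what shows in the picture. A call takes as long as a camera call.
- env.search_frame(picture, thing): "xyz" ([x, y, z] in m, in world coordinates, good to about 4 mm: the middle of the surface that is visible of it).
- env.trace(picture, thing): "mask" (420x560 bool, what is visible of it).
The state is a dict: "clock": time; "joint_positions": joint angles; "qvel": joint speeds; "joint_torque": joint torques, N m; "position": TCP position; "tool_rot": TCP orientation; "force": force on the tool from outside, world axes, zero at the start; "wrist_torque": the same for the moment, N m; "opening": opening from 0.0 (shut) to 1.0 (fully open); "finger_force": force on a finger pad.
Only numpy, scipy, OpenCV 4.12 (cv2) and the standard library are available. Lean on these libraries where they do the work, as an engineer would, in place of code of your own. Each camera call takes 0.05 s, during which the arm holds its last target. There are 200 camera calls.

### The job

On the white tube reader, gently push the red filter lever to the right from its home stop through its clicks and stop in the third one, without going past it. Then press the green start key fully down with a fingertip and let it come back up; leave the sample tubes in their wells and the other things on the table as they are.

Things in the scene. Friction and masses are not known exactly. Their poses are not given: they have to be found in the camera images.
- reader: White bench tube reader, a fixed box 150 mm (its x) x 250 mm (its y), flat grey control panel on top at z = 67 mm. Origin: centre of its underside. z up; -x is its front (faces the robot within 20 deg); +y its left end seen from the robot. Front row at x = -35 mm: lever slot (home y = +70 mm) and start key (y = -90 mm). Behind: tube wells at x = 45, y = -30 and 30 mm; low display at y = -85 mm.
- filter_lever (a joint): Lever travel in m: 0 at the home stop where it starts (left end of slot), growing along the reader's -y (right). Detents every 20 mm: 0.020, 0.040, 0.060 (third), 0.080, 0.100 (end). A click takes about 7 N at most, 5 mm past a detent; once past half-way (0.010, 0.030, 0.050..) it snaps by itself into the next, centred to about 1 mm, and stays.
- lever_paddle (a point): Centre of the lever's red upright paddle, moves with it: 30 mm across the slot, 14 mm thick along it, 28 mm high (75 to 103 mm above the table). At home the panel left of it is free for 48 mm. Behind the slot each detent has a white line and a coloured dot: white (home), yellow, green, blue (third), orange, red.
- start_key (a joint): Travel of the green start key in m: 0 up, 0.006 fully down (about 5 N), springs back; it counts as pressed beyond 0.004.
- start_key_top (a point): Centre of the top face of the round green start key, 28 mm across, in a low black housing at the right of the panel; pressed straight down.
- tube_a: Capped sample tube, 22 mm across, 100 mm long, red cap, standing loose in the reader's right well, its top 112 mm above the table; origin at its foot. Leave it alone.
- tube_b: The same kind of tube in the left well; origin at its foot. Leave it alone.
- stapler: Blue stapler, 32x125x54 mm, loose on the table round the reader; origin at the centre of its underside. A bystander, leave it alone.
- tape_roll: Cream tape roll, 73 mm across, 18 mm high, loose on the table round the reader; origin at the centre of its underside. A bystander, leave it alone.
- label_roll: White label roll, 64x59x35 mm, loose on the table round the reader; origin at the centre of its underside. A bystander, leave it alone.
- timer: White timer with blue buttons, 60x64x20 mm, loose on the table round the reader; origin at the centre of its underside. A bystander, leave it alone.
- marker: Red and white marker pen, 128 mm long, loose on the table round the reader; origin at the centre of its underside. A bystander, leave it alone.
- mouse: Black computer mouse, 110x60x36 mm, loose on the table round the reader; origin at the centre of its underside. A bystander, leave it alone.

How it is judged (in metres and radians):
On the way, in this order (a step that is already met when the one before it is completed fails the run):
1. the filter lever rests in the third click (value of joint filter_lever between 0.056 and 0.064 m), for 0.2 s.
2. the start key is pressed with the lever in the third click (all of step 1 and value of joint start_key above 0.004 m), for 0.05 s.
At the end, for the whole second after the job is handed in: the filter lever rests in its third click (0.060 m, within 4 mm), the start key has been pressed and is up again (under 2 mm), tubes within 10 mm and bystanders within 20 mm of where they were (all of step 1 and value of joint start_key below 0.002 m and velocity of joint filter_lever below 0.01 m/s); the robot touches nothing.
It fails at once if the lever is pushed past the third click (value of joint filter_lever above 0.07 m).
It fails at once if the start key is pressed while the lever is not in the third click (value of joint start_key above 0.003 m and not (value of joint filter_lever between 0.056 and 0.064 m)).
It fails at once if the reader, its lever or key is forced with more than 40 N (contact force between the fingers and reader above 40 N).
It fails at once if a sample tube is lifted or knocked out of place (10 mm) (distance of any of tube_a, tube_b from where it was at the start of the episode above 0.01 m).
It fails at once if a bystander is moved or lifted (20 mm) (distance of any of stapler, tape_roll, label_roll, timer, marker, mouse from where it was at the start of the episode above 0.02 m).
It also fails if it takes over 56 s, if anything falls off the work surface, if the arm or the gripper's body presses on something with over 40 N, if the wrist force passes 120 N, or if a joint passes its speed limit or range.

## Working session

There is one attempt and no reset: what is moved stays moved. The work goes in short steps, each a Python script; the robot and the scene stay as the last script left them, time stands still between calls to the robot, and variables do not carry over. Pictures are saved under pics/ and viewed, at most 10 in all, crops included, and the job is handed in when it is done.

```bash
mkdir -p pics
python3 - <<'E'
from workcell import env
import cv2
s=env.read_state();print(s['clock'],s['position'],s['tool_rot'],s['opening'])
for c in ("scene","side"):
    p=env.grab_frame(c);cv2.imwrite(f"pics/{c}1.png",p["image"]);print(c,p["position"],p["orientation"],p["fx"],p["cx"],p["cy"],[k for k in p])
    for t in ("lever_paddle","start_key_top","tube_a","reader"):
        print(t,[(d["xyz"],d["score"]) for d in env.search_frame(p,t)][:3])
E
```

```text
0.0 [0.25102594 0.57171564 0.22146072] [ 1.79876329e+02 -4.86167822e-03 -2.37189516e+01] 1.0039545208413114
scene [-0.2438133  -0.60274548  0.61741891] [ 62.8751597   -0.94993972 -53.75375808] 435.555701898072 282.9422679197706 215.26043855418646 ['image', 'fx', 'fy', 'cx', 'cy', 'position', 'orientation', 'shot']
lever_paddle [([0.4995, 0.0489, 0.0921], 0.41), ([0.5454, -0.0622, 0.092], 0.24)]
start_key_top [([0.7245, 0.1417, 0.0305], 0.55), ([0.4534, -0.1002, 0.0867], 0.5)]
tube_a [([0.5668, -0.0077, 0.0922], 0.46)]
reader [([0.4763, -0.0608, 0.0647], 0.7), ([0.6821, -0.2274, 0.0164], 0.48)]
side [-0.62562955 -0.21202523  0.7498785 ] [ 61.13621297  -1.11125845 -80.05992426] 486.62008936194604 282.8558538025631 206.0326810343044 ['image', 'fx', 'fy', 'cx', 'cy', 'position', 'orientation', 'shot']
lever_paddle [([0.4949, 0.0516, 0.0921], 0.4)]
start_key_top [([0.4478, -0.0972, 0.0849], 0.44)]
tube_a [([0.5465, -0.0637, 0.0925], 0.7), ([0.5625, -0.0069, 0.0954], 0.51)]
reader [([0.4704, -0.0276, 0.0604], 0.62)]
```

View pics/scene1.png

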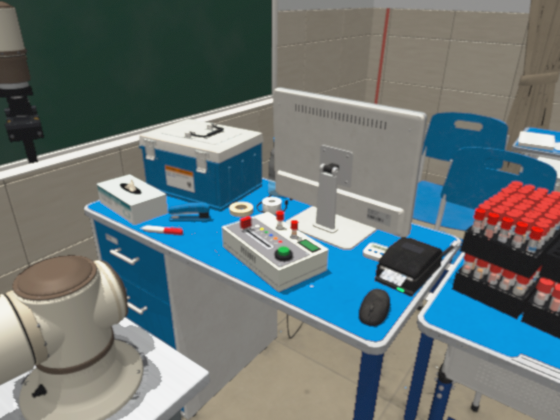

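View pics/side1.png

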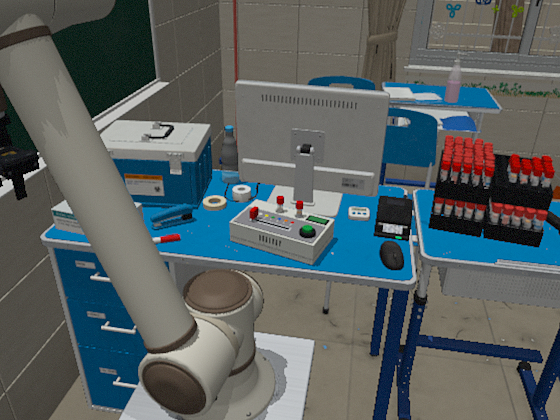

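The scene view shows the reader with the red lever at (245,222), the green key at (284,252) and the tubes at (280,215) and (294,226). In the side view the lever is at (254,212) and the key at (307,231). The detections match the layout given: lever to key about 0.156 m, yaw about -17°. Next I'll take a closer look with the wrist camera.

Run:
```python
from workcell import env
import cv2
env.move_straight([0.25,0.45,0.32],rate=0.25)
env.goto([0.45,-0.02,0.27],[180,0,-17])
env.gripper_to(0.0,20)
s=env.read_state();print(s['clock'],s['position'],s['tool_rot'],s['opening'],s['force'])
p=env.grab_frame("wrist");cv2.imwrite("pics/w1.png",p["image"]);print(p["position"],p["orientation"],p["fx"],p["cx"],p["cy"])
for t in ("lever_paddle","start_key_top","tube_a"):
    print(t,[(d["xyz"],d["score"]) for d in env.search_frame(p,t)][:3])
```

```text
4.6583 [ 0.44999732 -0.01998579  0.26998373] [-1.79997395e+02  1.31330009e-03 -1.70011715e+01] 0.00868683939217631 [-0.11041605 -0.4703358  -0.24430005]
[ 0.52838046 -0.04348774  0.43175932] [-1.75322971e+01  5.27072304e-02 -1.06931333e+02] 319.5491328727624 283.74813585509855 212.91595096896896
lever_paddle [([0.5056, 0.0517, 0.1085], 0.77), ([0.6782, 0.222, 0.0193], 0.16)]
start_key_top [([0.4567, -0.0993, 0.0897], 0.66)]
tube_a [([0.5493, -0.0665, 0.1102], 0.97), ([0.5716, -0.0084, 0.108], 0.57)]
```

View pics/w1.png

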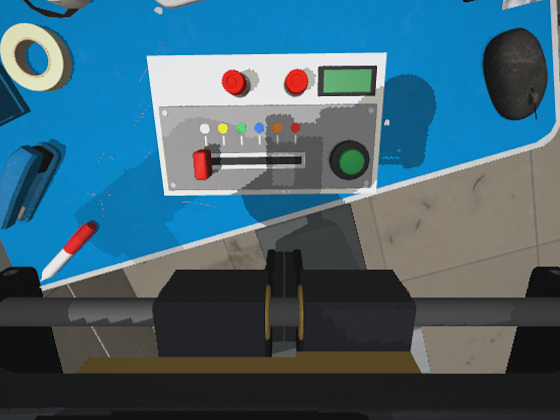

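The wrist view shows the lever at (202,165), the dots from white (205,128) to red (295,128) with blue at (259,128), the key at (350,160), and the caps at (233,82) and (296,82). I'll fit the reader pose from these, using known heights.

```bash
cat > fit.py <<'E'
import numpy as np
from scipy.optimize import least_squares
from scipy.spatial.transform import Rotation as R
P=np.array([0.52838046,-0.04348774,0.43175932]);Rc=R.from_euler('xyz',[-17.5322971,.0527,-106.9313],degrees=True)
f,cx,cy=319.549,283.748,212.916
def proj(w):
    c=Rc.inv().apply(w-P);return np.c_[cx+f*c[:,0]/-c[:,2],cy-f*c[:,1]/-c[:,2]]
L=[(45,30,112,232,80),(45,-30,112,295,80),(-35,-90,78,350,161),(-75,125,67,165,194),(-75,-125,67,377,193)]
D=[(0,70-20*i,67,u,128) for i,u in enumerate((205,222.5,241,259,277,295))]
A=np.array(L+D,float)
def res(q):
    m=A[:,:3]/1e3;m[len(L):,0]=q[3]
    w=R.from_euler('z',q[2]).apply(m)+[q[0],q[1],0]
    return (proj(w)-A[:,3:]).ravel()
s=least_squares(res,[.52,-.02,-.29,-.01],loss='soft_l1')
q=s.x;print(q[:2],np.degrees(q[2]),q[3]);print(s.fun.reshape(-1,2).round(1).tolist())
g=lambda x,y,z:R.from_euler('z',q[2]).apply([x,y,z])+[q[0],q[1],0]
print('lever',g(-.035,.07,.1),'key',g(-.035,-.09,.08),'tubes',g(.045,-.03,.1),g(.045,.03,.1))
print('paddle top px',proj(g(-.035,.07,.103)[None]))
E
python3 fit.py
```

```text
[ 0.51750901 -0.02170697] -16.43143148143918 2.7910922235367492e-05
[[0.3, 0.3], [1.9, -0.3], [-0.1, -0.6], [-1.7, 0.7], [-1.0, -0.0], [-0.3, 0.4], [0.3, 0.2], [-0.1, 0.1], [-0.0, -0.1], [0.1, -0.2], [0.2, -0.4]]
lever [0.50373918 0.05533452 0.1       ] key [ 0.45848035 -0.09813091  0.08      ] tubes [ 0.55218513 -0.06321079  0.1       ] [ 0.56915719 -0.00566125  0.1       ]
paddle top px [[199.27473391 165.23620063]]
```

```bash
cat > h.py <<'E'
from workcell import env
import numpy as np, cv2
from scipy.spatial.transform import Rotation as R
Y=-16.43; O=np.array([0.5175,-0.0217,0]); ROT=[180,0,Y]
def g(x,y,z): return (R.from_euler('z',Y,degrees=True).apply([x,y,z])+O).tolist()
def loc(p): return R.from_euler('z',-Y,degrees=True).apply(np.array(p)-O)*1e3
def f(): return R.from_euler('z',-Y,degrees=True).apply(env.read_state()['force']).round(1)
E
python3 - <<'E'
from h import *
env.goto(g(-.035,.104,.16),ROT)
print(env.move_straight(g(-.035,.104,.083),rate=.08,force_limit=8),f())
for y in (.092,.088,.080,.074,.070,.064,.058,.054,.050,.046):
    hit=env.move_straight(g(-.035,y,.083),rate=.04,force_limit=14)
    print(y,hit,f(),loc(env.read_state()['position']).round(1))
    if hit: break
p=env.grab_frame("wrist");cv2.imwrite("pics/w2.png",p["image"])
print(env.read_state()['clock'],[(loc(d["xyz"]).round(1),d["score"]) for d in env.search_frame(p,"lever_paddle")])
E
```

```text
False [ 0.3  0.3 -0.5]
0.092 False [-0.3 -0.2 -0. ] [-34.9  91.7  83.2]
0.088 False [-0.2  0.2 -0.5] [-35.   87.8  83. ]
0.08 False [-1.   5.3 -1.3] [-34.5  81.   83.2]
0.074 False [-0.1 -0.8  0.4] [-35.3  73.3  82.9]
0.07 False [1.1 0.5 0.1] [-35.1  69.4  82.9]
0.064 False [ 1.2  1.4 -1.8] [-34.6  64.2  83.1]
0.058 False [-0.7  4.6 -1.3] [-34.6  58.9  83.1]
0.054 False [-0.4 -0.2  0.4] [-35.6  53.   82.8]
0.05 False [-0.4 -0.7  0.8] [-35.2  49.4  82.9]
0.046 False [ 0.1 -0.2 -1.2] [-35.   45.7  83. ]
9.675 [(array([-18.2,  29.3, 104.6]), 0.95)]
```

View pics/w2.png

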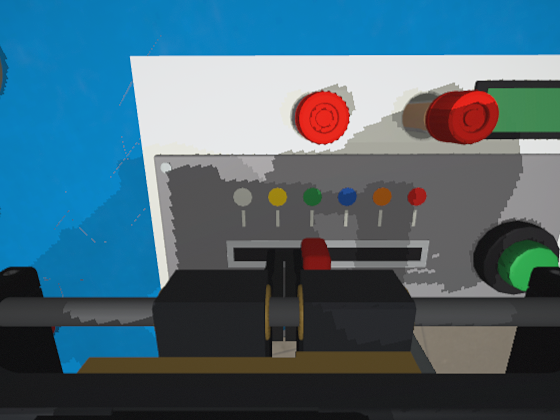

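The view shows the paddle at (316,250), under the green dot (313,197), so it is in the second click. The two snaps put the finger-to-paddle offset at about 14–18 mm. I'll push on in small steps until the third snap.

Run:
```python
from h import *
peak=0
for y in (.042,.040,.038,.037,.036,.035,.034,.033):
    hit=env.move_straight(g(-.035,y,.083),rate=.02,force_limit=14)
    env.dwell(.15)
    F=f();peak=max(peak,F[1]);print(y,hit,F)
    if hit or (peak>3 and F[1]<1): break
env.move_straight(g(-.035,y+.015,.083),rate=.1)
env.move_straight(g(-.035,y+.015,.17),rate=.15)
env.move_straight(g(-.055,-.03,.22),rate=.2)
p=env.grab_frame("wrist");cv2.imwrite("pics/w3.png",p["image"])
print(env.read_state()['clock'])
for t in ("lever_paddle","start_key_top"): print(t,[(loc(d["xyz"]).round(1),d["score"]) for d in env.search_frame(p,t)])
```

```text
0.042 False [-0.4  5.  -0.7]
0.04 False [-1.2  4.9 -0. ]
0.038 False [-1.3  5.  -1.1]
0.037 False [-0.1  4.  -0.2]
0.036 False [-0.1 -1.1 -0.2]
13.5417
lever_paddle [(array([-32.7,   7.2, 105.6]), 0.65)]
start_key_top [(array([-34.4, -90.9,  90. ]), 0.94)]
```

View pics/w3.png

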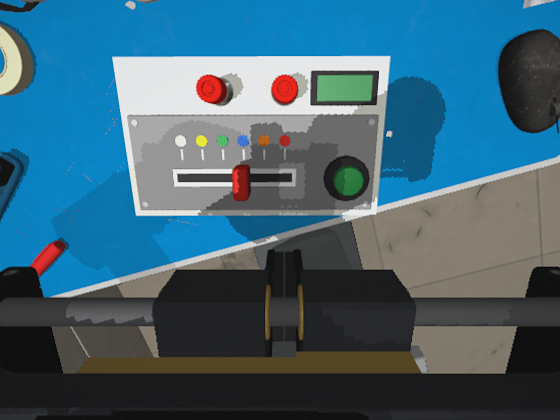

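The paddle at (241,182) is under the blue dot (243,141), so the lever is in the third click. The key is at (348,180), as modelled. Next is the key press.

Run:
```python
from h import *
env.goto(g(-.035,-.09,.13),ROT); env.dwell(.2)
print(f())
env.move_straight(g(-.035,-.09,.098),rate=.08,force_limit=8)
hit=env.move_straight(g(-.035,-.09,.068),rate=.015,force_limit=11)
print(hit,f(),loc(env.read_state()['position']))
env.dwell(.3);print(f(),loc(env.read_state()['position']))
env.move_straight(g(-.035,-.09,.17),rate=.1)
env.move_straight(g(-.055,-.03,.22),rate=.2)
p=env.grab_frame("wrist");cv2.imwrite("pics/w4.png",p["image"])
print(env.read_state()['clock'],f())
for t in ("lever_paddle","start_key_top"): print(t,[(loc(d["xyz"]).round(1),d["score"]) for d in env.search_frame(p,t)])
```

```text
[-0.6  0.7 -0. ]
True [-1.4  1.   4.9] [-34.92565889 -89.99070961  83.41541457]
[-1.6  0.3  4.3] [-34.91094869 -89.98645122  83.4288667 ]
17.9417 [-0.6  1.   0.3]
lever_paddle [(array([-30.9,   8.9, 105.4]), 0.65)]
start_key_top [(array([-33. , -91.7,  88.3]), 0.72)]
```

View pics/w4.png

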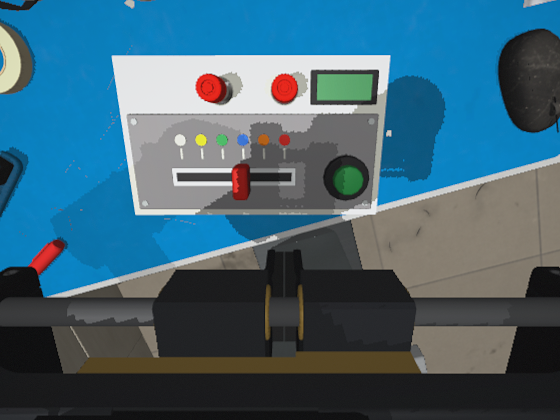

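The lever is unmoved and the key is back up. The press ended at only about 4.5 N, so I can't tell whether it was full travel. I'll press again and log force against depth.

Run:
```python
from h import *
env.goto(g(-.035,-.09,.11),ROT)
env.move_straight(g(-.035,-.09,.094),rate=.08,force_limit=8)
for z in np.arange(.092,.076,-.001):
    hit=env.move_straight(g(-.035,-.09,z),rate=.015,force_limit=15); env.dwell(.1)
    F=f();print(round(z,3),hit,F[2],loc(env.read_state()['position'])[2].round(1))
    if hit or F[2]>12: break
env.dwell(.2)
env.move_straight(g(-.035,-.09,.17),rate=.1)
env.move_straight(g(-.055,-.03,.22),rate=.2)
p=env.grab_frame("wrist");cv2.imwrite("pics/w5.png",p["image"])
print(env.read_state()['clock'])
```

```text
0.092 False -0.5 92.2
0.091 False -0.0 91.0
0.09 False 1.0 90.0
0.089 False 1.7 89.2
0.088 False 1.3 88.1
0.087 False 2.1 87.1
0.086 False 2.5 86.1
0.085 False 3.2 85.1
0.084 False 4.5 84.1
0.083 False 6.5 83.4
0.082 False 13.4 83.3
24.6833
```

View pics/w5.png

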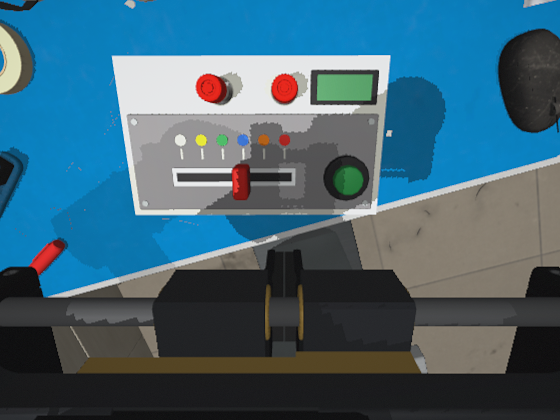

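The key met its hard stop at z = 83.3 mm after about 6 mm of travel. In the picture it is back up at (348,180), and the lever at (241,182) is still under blue.

```bash
python3 -c "
from workcell import env
print(env.close_job())"
```

```text
the job is handed in; nothing more can be done
None
```

The job is handed in, though no verdict came back: the lever rests in the third click (blue), the start key was pressed to its hard stop twice and came back up, and the tubes and other things were not touched.

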